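# Bolt the test enclosure past its spring safety catch

## Task

Bolt the cover of the grey test enclosure: press its spring safety catch (the long ribbed bar) right down with one fingertip and, keeping it down, push the bolt by its upright tab with the other fingertip until the bolt is fully home in the keeper on the cover. Then let go of both, so that the catch springs back up and locks the bolt. Only press and push, without forcing anything: leave everything else standing where it is and pick nothing up.

Things in the scene. Friction and masses are not known exactly. Their poses are not given: they have to be found in the camera images.
- tester: grey test enclosure, fixed, 270 x 250 mm, flat deck 75 mm above the table. Origin at table height below the mechanism; +x is the bolt's closing direction, towards the clear cover; z up. Case: x -100 to 170, y -125 to 125 mm. Mechanism other than press bar and tab is under 19 mm above the deck; keeper at x 78 to 98 mm. Loose things on the deck (38 mm tall at most) stand over 65 mm from line y = 0
- press_bar (a point): centre of the top face of the safety catch's ribbed steel press bar, moving with it: 115 mm long (enclosure x), 26 mm wide (y), top 26 mm above the deck when up; at x -7.5, y -31 mm in the enclosure frame. It goes straight down wherever along it it is pressed, and a fingertip can slide along it while holding it down
- catch (a joint): how far the catch is pressed down, m: 0 up, 0.012 at its stop. Spring: 3 N to start, 9 N at the stop. Its tooth blocks the bolt until about 0.005; let up with the bolt part-way it rests at about 0.005 under the bolt; with the bolt home it springs up to 0 into a second notch and locks the bolt
- push_tab (a point): centre of the top edge of the bolt's upright steel push tab, moving with it: 12 mm thick (x), 20 mm wide (y), from 11 to 45 mm above the deck; at y +32 mm in the enclosure frame (63 mm beside the press bar's middle line), x -20 mm when the bolt is fully back. Frame parallel to the enclosure's
- bolt (a joint): position of the bolt, m: 0 fully back (unbolted), 0.040 fully home at its stop; moves along the enclosure's +x, pushed on the tab's -x face. Friction about 2 N; stays where it is left. The second notch takes the catch from 0.0375 on
- canister: small plain aluminium cylinder, 28 mm diameter, 38 mm tall, standing loose on the enclosure's deck; origin at the centre of its underside. Not part of the job: leave it standing
- relay: small grey plastic block 28 x 22 x 34 mm tall standing loose on the deck; origin at the centre of its underside. Not part of the job: leave it standing
- standoff: small brass stepped pillar, 24 mm foot, 34 mm tall, standing loose on the deck; origin at the centre of its underside. Not part of the job: leave it standing
- mug: white mug, 80 mm diameter, 100 mm tall, on the table; origin at the centre of its underside. Not part of the job: leave it standing
- tin: open steel tin with brass filling, 70 mm diameter, 30 mm tall, on the table; origin at the centre of its underside. Not part of the job: leave it standing
- screwdriver: screwdriver lying on the table; origin on its underside. Not part of the job: leave it standing
- flux: amber jar with black cap, 36 mm diameter, 70 mm tall, on the table; origin at the centre of its underside. Not part of the job: leave it standing

How it is judged (in metres and radians):
On the way, in this order (a step that is already met when the one before it is completed fails the run):
1. a fingertip holds the catch fully down while the bolt is still back (value of joint catch above 0.0065 m and value of joint bolt below 0.008 m and contact force between the fingers and catch above 1 N), for 0.1 s.
2. the bolt is pushed home by a finger while another still holds the catch down (value of joint catch above 0.0065 m and value of joint bolt above 0.0375 m and contact force between the fingers and catch above 1 N and contact force between the fingers and bolt above 0.3 N), for 0.05 s.
At the end, for the whole second after the job is handed in: the bolt is home (joint above 37.2 mm of 40) and at rest, and the catch has sprung up (less than 1.5 mm down) into the second notch (value of joint bolt above 0.0372 m and value of joint catch below 0.0015 m and velocity of joint bolt between -0.005 and 0.005 m/s); the robot touches nothing.
It fails at once if the catch is let up (less than 5.5 mm down) with the bolt part-way (9 to 36 mm), or the bolt is forced past it (value of joint bolt between 0.009 and 0.036 m and value of joint catch below 0.0055 m).
It fails at once if a bystander is moved more than 15 mm, lifted or knocked over (distance of any of canister, relay, standoff, mug, tin, screwdriver, flux from where it was at the start of the episode above 0.015 m or angle between any of canister, relay, standoff, mug, tin, flux's own z axis and vertical above 0.4 rad).
It fails at once if the catch or the bolt is forced with more than 60 N (contact force between the fingers and catch above 60 N or contact force between the fingers and bolt above 60 N).
It also fails if it takes over 48 s, if anything falls off the work surface, if the arm or the gripper's body presses on something with over 40 N, if the wrist force passes 120 N, or if a joint passes its speed limit or range.

## Robot

A 6-joint arm with a two-finger parallel gripper is mounted at the origin on the work surface. World frame = base frame: x ahead of the robot, y to its left, z up, the work surface at z = 0. Lengths are in mm, angles in rad, forces in N, time in s.
With the tool pointing down it reaches from about 300 to 775 mm from the base axis. Payload 14.6 kg.
Tool frame: the origin (TCP) lies at the very end of the fingers, on their centre line; the grasp point (between the pads) lies manip.grip_depth behind it (manip.grip_depth is the distance from the TCP to the grasp point, in mm); x points along the fingers, z is the direction in which the jaws open and shut, and the axes are right-handed (so a half turn about x gives the same grasp; the last joint's range is limited). The gripper opens to 94 mm and grips with 3 to 60 N. Pads are 16 mm wide; open, the fingers measure 119 mm over their backs; the gripper's body (75 mm by 177 mm) begins 78 mm behind the grasp point.
Start: joints at [-1.404, 0.3, 1.521, -0, 1.321, -0.067], TCP at [127.415, -535.028, 205.446] pointing down, gripper open.
Joint ranges: [-3.03, 3.03], [-0.79, 2.21], [0.23, 2.52], [-1.04, 4.18], [0, 3.07], [-2.55, 2.55]. Speed limits (rad/s): [2.22, 2.22, 2.57, 3.14, 3.14, 3.14].

## Interface

Orientations are given as [roll, pitch, yaw] about the fixed x, y, z axes, in that order (R = Rz(yaw) Ry(pitch) Rx(roll)).
In Python, from cell import manip gives the robot as it stands.
- The arm moves only by the tool step_arm, never from a script. Its argument "commands" is one flat list of numbers, 7 for each row, row after row: the shift along the tool's x, y, z in m, then the turn, a rotation vector about the tool's x, y, z in degrees, then the finger opening in m, from 0 to 0.094. A call has 1 to 5 rows; each row shifts and turns the commanded pose from where the row before left it, along the tool's axes as they then stand; what a row does not reach is not made up. A row lasts 1/8 s, in which the tool goes at most 62.5 mm and 10.7 degrees, less where a joint would pass 70% of its speed; a pose out of reach is approached as far as the arm can. A call with a gripper value outside its range is refused whole. The fingers move at their own pace and stop on an object; "squeeze" is the grip in N (left out, the last holds). Time passes only in rows, so rows that do not move let the fingers close. It gives the time, the measured TCP pose, the force and the opening at its end, in the units of the state.
- manip.read_state(): the state, without advancing time (a new reading comes with each control period).
- manip.camera(name): name is "side" or "top" or "wrist"; returns the picture (420x560x3 uint8, red, green, blue); there is no depth.
- manip.camera_model(name): a dict with "intrinsics" (3x3 intrinsics, pixels), "origin" and "orientation" of the camera in the world; the wrist camera has in their place "tool_from_camera" (4x4, takes a point from camera to tool coordinates, whose origin is the TCP and whose axes are the tool frame's). Camera axes: x right, y up, looking along -z (the intrinsics and any distortion apply to the point x, -y, -z); pixel columns grow to the right and rows downward; lengths in mm; the calibration is good to about 2 mm. A picture is of the moment at which its call begins: read the wrist's pose just before it. camera_model takes no time and is no camera call.
- manip.sign_off(): hands the job in, once; it reports no verdict.
Trained networks look in the newest picture that a camera, given by its name, has taken for a name from the list of things; names that differ only in an ending like _2 or _b are one class to them, and where a whole thing is asked for, a point or a joint stands for the part that bears it (a point fixed in the world has none). Each returns a list of dicts, best first, with "score" (0 to 1); they miss things now and then, are a little off and sometimes report something else, mostly with a low value. They report only what shows in the picture. A call takes as long as a camera call.
- manip.find_in(thing, camera): "centre" ([row, column] in pixels, amid what is visible of it).
- manip.outline_of(thing, camera): "pixels" (420x560 bool, what is visible of it) and "centre" ([row, column] in pixels, amid what is visible of it).
The state is a dict: "clock": time; "joints": joint angles; "qd": joint speeds; "effort": joint torques, N m; "eef_pos": TCP position; "eef_rot": TCP orientation; "wrist_force": force on the tool from outside, world axes, zero at the start; "moment": the same for the moment, N m; "finger_gap": finger opening in mm.
Only numpy, scipy, OpenCV 4.12 (cv2) and the standard library are available. Lean on these libraries where they do the work, as an engineer would, in place of code of your own. Each camera call takes 0.05 s, during which the arm holds its last target. There are 200 camera calls.

## Working session

There is one attempt and no reset: what is moved stays moved. The work goes in short steps, Python scripts to look and compute and a tool call to move; the robot and the scene stay as the last step left them, time stands still between calls to the robot, and variables do not carry over. Pictures are saved under pics/ and viewed, about 8 in all and at most 12, crops included, and the job is handed in when it is done.

Besides the shell and the picture viewer there is one more tool, called after "Call:" as name(argument=value, ...) on one line, values as JSON. step_arm: Moves the arm, as the interface text tells. Its arguments: {"type":"object","properties":{"commands":{"type":"array"},"squeeze":{"type":"number"}},"required":["commands"]}

```bash
mkdir -p pics; ls; cat > h.py <<'E'
from cell import manip
import numpy as np, cv2
from scipy.spatial.transform import Rotation as R
def model(cam, st=None):
    m=manip.camera_model(cam); K=np.array(m["intrinsics"])
    if "tool_from_camera" in m:
        T=np.array(m["tool_from_camera"]); W=np.eye(4)
        W[:3,:3]=R.from_euler('xyz',st["eef_rot"]).as_matrix(); W[:3,3]=st["eef_pos"]; T=W@T
        return K,T[:3,:3],T[:3,3],m
    o=np.array(m["orientation"])
    Rm=o if o.shape==(3,3) else R.from_euler('xyz',o).as_matrix()
    return K,Rm,np.array(m["origin"]),m
def ray(cam,rc,z,st=None):
    K,Rm,o,m=model(cam,st)
    d=np.linalg.inv(K)@[rc[1],rc[0],1]; d=Rm@[d[0],-d[1],-d[2]]
    return o+d*(z-o[2])/d[2]
def proj(cam,p,st=None):
    K,Rm,o,m=model(cam,st); c=Rm.T@(np.array(p)-o); u=K@[c[0],-c[1],-c[2]]
    return [u[1]/u[2],u[0]/u[2]]
def save(cam,n):
    im=manip.camera(cam); cv2.imwrite(f"pics/{n}.png",cv2.cvtColor(np.array(im),cv2.COLOR_RGB2BGR)); return im
E
python3 - <<'E'
from h import *
st=manip.read_state(); print(st)
for c in ("top","side","wrist"): print(c,manip.camera_model(c))
a=save("top","t0");b=save("side","s0")
for c in ("top","side"):
  for t in ("tester","press_bar","push_tab","canister","relay","standoff","mug","flux","tin"):
    r=manip.find_in(t,c)[:2]; print(c,t,[(np.round(x["centre"]),round(x["score"],2)) for x in r])
E
```

```text
pics
{'clock': 0.0, 'joints': array([-1.40362488e+00,  3.00467731e-01,  1.52156887e+00,  1.94699214e-05,
        1.32069304e+00, -6.66232889e-02]), 'qd': array([-4.62224006e-04, -2.08759461e-03, -3.42358082e-04, -1.18672426e-03,
       -1.71469925e-05, -1.23379910e-03]), 'effort': array([ 1.55539987e-03, -5.31806445e+01, -3.52734089e+01,  7.09376112e-02,
        2.44841102e-02, -9.99825852e-05]), 'eef_pos': array([ 127.36588524, -534.78655213,  204.8933416 ]), 'eef_rot': array([3.05838442, 1.56965918, 1.721378  ]), 'wrist_force': array([ 0.54257822, -0.00846842, -0.56478282]), 'moment': array([ 0.0233319 , -0.0362558 , -0.01677114]), 'finger_gap': 93.8667690640124}
top {'intrinsics': array([[474.41682841,   0.        , 285.09551296],
       [  0.        , 474.41682841, 210.39251079],
       [  0.        ,   0.        ,   1.        ]]), 'origin': array([ 380.09309732,    9.06543414, 1175.83142519]), 'orientation': array([ 0.12618562, -0.01689673, -1.58393061])}
side {'intrinsics': array([[515.0968943 ,   0.        , 277.66873078],
       [  0.        , 515.0968943 , 206.22494976],
   
[... 790 characters left out ...]
0.78)]
top push_tab [(array([190., 229.]), 0.69)]
top canister []
top relay [(array([205., 194.]), 0.61), (array([239., 274.]), 0.33)]
top standoff [(array([167., 214.]), 0.39)]
top mug [(array([220., 444.]), 0.75), (array([195., 254.]), 0.3)]
top flux [(array([206., 193.]), 0.66), (array([166., 429.]), 0.57)]
top tin [(array([260., 130.]), 0.81)]
side tester [(array([235., 236.]), 0.66)]
side press_bar [(array([215., 251.]), 0.97)]
side push_tab [(array([233., 241.]), 0.88)]
side canister [(array([215., 295.]), 0.71)]
side relay [(array([257., 234.]), 0.69)]
side standoff []
side mug [(array([143., 328.]), 0.79)]
side flux [(array([142., 282.]), 0.53)]
side tin [(array([348., 256.]), 0.87)]
```

```bash
python3 - <<'E'
from h import *
t=cv2.imread("pics/t0.png")[100:300,120:480]; cv2.imwrite("pics/t0c.png",cv2.resize(t,None,fx=2.2,fy=2.2,interpolation=2))
t=cv2.imread("pics/s0.png")[100:400,120:400]; cv2.imwrite("pics/s0c.png",cv2.resize(t,None,fx=2,fy=2,interpolation=2))
b1=ray("top",[200,251],101);b2=ray("side",[215,251],101);t1=ray("top",[190,229],110);t2=ray("side",[233,241],105)
print(b1,b2,t1,t2)
E
```

```text
[541.03501287  66.80263596 101.        ] [553.93570377  58.25359293 101.        ] [563.19129452 116.16885766 110.        ] [547.47603606 130.85474041 105.        ]
```

View pics/t0c.png

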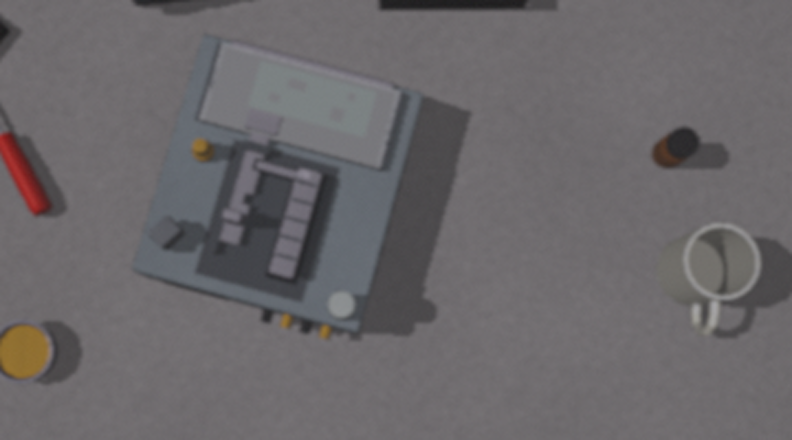

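View pics/s0c.png

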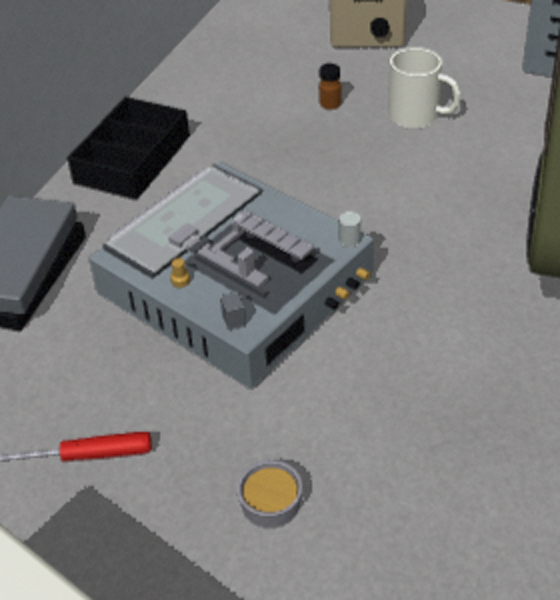

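The top view shows the enclosure with the bar right of the tab, cover up, and the canister, relay and standoff near its edges. The side view shows the bar, with the tab standing behind the bolt. I'll fit the pose from the deck corners next.

```bash
cat >> h.py <<'E'
def fit(L,W):
    L=np.array(L,float)[:,:2];W=np.array(W)[:,:2]
    a=(L-L.mean(0))@[1,1j];b=(W-W.mean(0))@[1,1j]
    y=np.angle((np.conj(a)*b).sum()); c,s=np.cos(y),np.sin(y); M=np.array([[c,-s],[s,c]])
    t=W.mean(0)-M@L.mean(0); return y,t,np.linalg.norm(W-(L@M.T+t),axis=1)
def enc(y,t,p):
    c,s=np.cos(y),np.sin(y); return np.r_[np.array([[c,-s],[s,c]])@p[:2]+t,p[2]]
def tool_to(st,p,yaw,tilt):
    """tool: x down, z along enclosure +y raised by tilt; returns shift (tool axes,mm), rotvec deg"""
    s=R.from_euler('xyz',st["eef_rot"])
    z=np.array([0,np.cos(tilt),np.sin(tilt)]); x=np.array([0,np.sin(tilt),-np.cos(tilt)])
    best=None
    for sg in (1,-1):
        zz=z*sg; M=np.c_[x,np.cross(zz,x),zz]; g=R.from_euler('z',yaw)*R.from_matrix(M)
        rv=(s.inv()*g).as_rotvec(degrees=True)
        if best is None or np.linalg.norm(rv)<np.linalg.norm(best[0]): best=(rv,sg)
    return s.inv().apply(np.array(p)-st["eef_pos"]),best
E
python3 - <<'E'
from h import *
cr=[(207,37),(420,97),(358,330),(135,270)]
L=[(170,125),(170,-125),(-100,-125),(-100,125)]
W=[ray("top",[100+r/2.2,120+c/2.2],75) for c,r in cr]
y,t,e=fit(L,W); print(np.degrees(y),t,e)
cs=[(218,163),(375,237),(252,387),(92,260)] # side crop x2 : order?
Ws=[ray("side",[100+r/2,120+c/2],75) for c,r in cs]; print(np.round(Ws),np.round(W))
for p in ((-7.5,-31,101),(-20,32,120)):
    q=enc(y,t,np.array(p)); print(q,proj("top",q),proj("side",q))
st=manip.read_state()
print(R.from_euler('xyz',st["eef_rot"]).as_matrix())
print(tool_to(st,enc(y,t,np.array([-40,0,260.])),y,0))
E
```

```text
-16.0852254855657 [552.78473824  86.17874866] [5.13539544 6.90195982 5.32861527 4.43950527]
[[684. -76.  75.]
 [425.  -7.  75.]
 [470. 275.  75.]
 [745. 161.  75.]] [[747. 156.  75.]
 [678. -75.  75.]
 [427.  -5.  75.]
 [493. 230.  75.]]
[536.98928479  58.47038078 101.        ] [np.float64(201.711813282192), np.float64(254.65475548991955)] [np.float64(216.63958638318184), np.float64(257.0981410298092)]
[542.4338662  122.46730675 120.        ] [np.float64(198.39589459163693), np.float64(225.72752714967052)] [np.float64(226.75527176912288), np.float64(243.96531675098768)]
[[-2.30328898e-05  9.72804697e-01  2.31626901e-01]
 [ 2.01087846e-05  2.31626902e-01 -9.72804697e-01]
 [-1.00000000e+00 -1.77487680e-05 -2.48969570e-05]]
(array([ -54.55461298,  522.8788194 , -525.4589604 ]), (array([ 2.94780987e+01, -1.13328491e-03,  1.36135563e-03]), -1))
```

Call:
step_arm(commands=[-0.004,0.035,-0.035,0,0,0,0.0505,-0.004,0.035,-0.035,0,0,0,0.0505,-0.004,0.035,-0.035,0,0,0,0.0505,-0.004,0.035,-0.035,0,0,0,0.0505,-0.004,0.035,-0.035,0,0,0,0.0505])

```text
clock: 1.62
eef_pos: [257.7, -322.9, 225.7]
eef_rot: [0.492, 1.57, -0.846]
wrist_force: [0.7, -0.9, 0.1]
finger_gap: 51.4
```

Call:
step_arm(commands=[-0.004,0.035,-0.035,0,0,0,0.0505,-0.004,0.035,-0.035,0,0,0,0.0505,-0.004,0.035,-0.035,0,0,0,0.0505,-0.004,0.035,-0.035,0,0,0,0.0505,-0.004,0.035,-0.035,0,0,0,0.0505])

```text
clock: 2.25
eef_pos: [387.4, -111.9, 245.8]
eef_rot: [0.957, 1.57, -0.38]
wrist_force: [-0.3, -0.7, 0.2]
finger_gap: 50.6
```

Call:
step_arm(commands=[-0.004,0.035,-0.035,0,0,0,0.0505,-0.004,0.035,-0.035,0,0,0,0.0505,-0.004,0.035,-0.035,0,0,0,0.0505,-0.004,0.035,-0.035,0,0,0,0.0505,-0.004,0.035,-0.035,0,0,0,0.0505])

```text
clock: 2.88
eef_pos: [517.2, 98.9, 265.7]
eef_rot: [1.311, 1.57, -0.026]
wrist_force: [0.8, -0.9, 0.1]
finger_gap: 50.7
```

Call:
step_arm(commands=[0,0,0,9.8,0,0,0.0505,0,0,0,9.8,0,0,0.0505,0,0,0,9.8,0,0,0.0505,0,0,0,0,0,0,0.0505])

```text
clock: 3.38
eef_pos: [516.5, 97.3, 265.5]
eef_rot: [-2.218, 1.571, 2.216]
wrist_force: [0.7, -0.0, -0.1]
finger_gap: 50.5
```

```bash
python3 - <<'E'
from h import *
st=manip.read_state(); print(st["eef_pos"],st["eef_rot"],st["finger_gap"],st["wrist_force"])
im=save("wrist","w1")
for t in ("press_bar","push_tab","canister","relay","standoff"):
    r=manip.find_in(t,"wrist")[:2]; print(t,[(np.round(x["centre"]),round(x["score"],2)) for x in r])
import pickle; pickle.dump(st,open("st1.pkl","wb"))
E
```

```text
[516.48758782  97.32281387 265.45586414] [-2.21838676  1.57078524  2.21576709] 50.52644841000813 [ 0.68246585 -0.00474645 -0.09888996]
press_bar [(array([141., 308.]), 0.61)]
push_tab [(array([132., 243.]), 0.85)]
canister [(array([228., 382.]), 0.58), (array([200., 176.]), 0.23)]
relay [(array([200., 178.]), 0.77), (array([160.,  40.]), 0.19)]
standoff [(array([100., 187.]), 0.95), (array([132., 244.]), 0.49)]
```

View pics/w1.png

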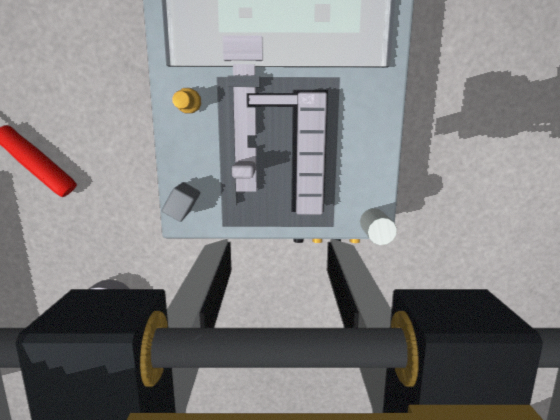

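The wrist view shows bar corners near (row 93, col 298/327) and (row 212, col 297/323). The tab top is about (168, 243), and the deck's rear corners are about (236, 163) and (237, 397).

```bash
python3 - <<'E'
from h import *
import pickle; st=pickle.load(open("st1.pkl","rb"))
obs=[((93,298),101,(50,-18)),((93,327),101,(50,-44)),((212,297),101,(-65,-18)),((211,323),101,(-65,-44)),((168,243),120,(-20,32)),((236,163),75,(-100,125)),((237,397),75,(-100,-125))]
W=[ray("wrist",rc,z,st) for rc,z,_ in obs]; L=[l for *_,l in obs]
print(np.round(W,1))
y,t,e=fit(L,W); print(np.degrees(y),t,e)
y2,t2,e2=fit(L[:5],W[:5]); print(np.degrees(y2),t2,e2)
y,t=y2,t2
for p in ((-7.5,-31,101),(-20,32,120)):
    q=enc(y,t,np.array(p)); print(proj("top",q),proj("side",q))
pickle.dump((y,t),open("enc.pkl","wb"))
E
```

```text
[[598.9  56.5 101. ]
 [591.7  31.4 101. ]
 [491.9  86.6 101. ]
 [485.9  61.9 101. ]
 [549.8 121.9 120. ]
 [498.4 232.1  75. ]
 [428.6  -8.4  75. ]]
-16.012892319733044 [558.69549466  85.92505032] [3.35968814 3.30610008 0.63908    1.84344708 1.54433698 2.04718572
 1.79461013]
-16.308155857943337 [558.39622013  86.49660709] [2.78742247 2.60567148 1.29050856 2.32232541 1.88333387]
[np.float64(199.3331884877458), np.float64(254.4765457076418)] [np.float64(216.21666702915147), np.float64(255.0398020132959)]
[np.float64(195.86669671118284), np.float64(225.57460423348078)] [np.float64(226.27163760184973), np.float64(241.73986461416308)]
```

```bash
python3 - <<'E'
from h import *
import pickle
y,t=np.radians(-16.1),np.array([558.5,86.2]); pickle.dump((y,t),open("enc.pkl","wb"))
st=manip.read_state()
sh,b=tool_to(st,enc(y,t,np.array([-43,0.5,150])),y,np.radians(8)); print(sh.round(1),b)
E
```

```text
[115.5   0.4  -1.5] (array([0.18552364, 7.99976143, 0.01100663]), -1)
```

Call:
step_arm(commands=[0.029,0,-0.0005,0,0,0,0.0505,0.029,0,-0.0005,0,0,0,0.0505,0.029,0,-0.0005,0,0,0,0.0505,0.028,0,0,0,0,0,0.0505,0,0,0,0.2,8,0,0.0505])

```text
clock: 4.3
eef_pos: [516.2, 99.9, 148.3]
eef_rot: [-3.12, 1.43, 1.313]
wrist_force: [0.7, 0.4, 0.3]
finger_gap: 50.3
```

Call:
step_arm(commands=[0,0,0,0,0,0,0.0505,0,0,0,0,0,0,0.0505])

```text
clock: 4.55
eef_pos: [517.1, 98.6, 150.9]
eef_rot: [3.139, 1.433, 1.285]
wrist_force: [-0.7, 0.1, 0.0]
finger_gap: 50.6
```

```bash
python3 - <<'E'
from h import *
import pickle
y,t=pickle.load(open("enc.pkl","rb"))
st=manip.read_state(); print(st["eef_pos"],st["wrist_force"])
for z in (150,126,101):
  sh,b=tool_to(st,enc(y,t,np.array([-43,0.5,z])),y,np.radians(8)); print(sh.round(1),b)
w=save("wrist","w2"); s=save("side","s2"); pickle.dump(st,open("st2.pkl","wb"))
w=cv2.imread("pics/w2.png")[0:300,120:440]; s=cv2.imread("pics/s2.png")[150:300,180:340]
cv2.imwrite("pics/c2.png",np.hstack([cv2.resize(w,(480,450)),cv2.resize(s,(320,300)).__class__ and cv2.copyMakeBorder(cv2.resize(s,(320,300)),0,150,0,0,0)]))
E
```

```text
[517.12916486  98.61897871 150.8526303 ] [-0.65725165  0.06679829  0.01382938]
[0.9 0.2 0.1] (array([-0.08569467,  0.10965262, -0.03601824]), -1)
[24.6  0.2  3.4] (array([-0.08569467,  0.10965262, -0.03601824]), -1)
[49.4  0.2  6.8] (array([-0.08569467,  0.10965262, -0.03601824]), -1)
```

View pics/c2.png

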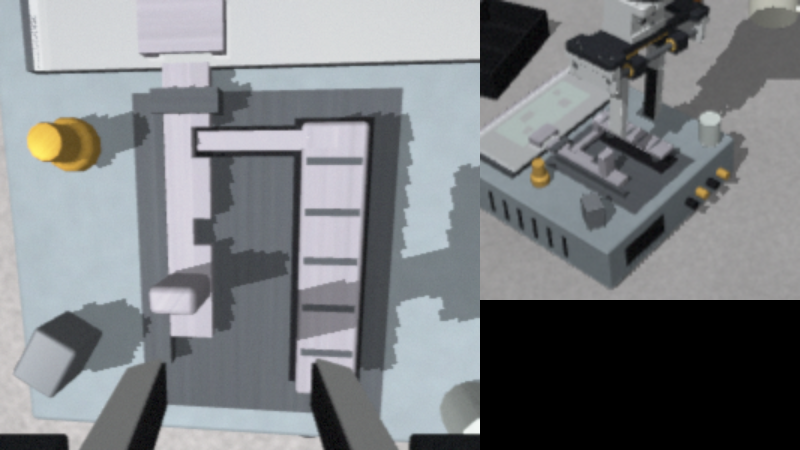

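The wrist close-up shows the bar and tab clear, with both fingers behind and above them and the bolt's tail ending just behind the tab. I'll refine the pose from this view.

```bash
python3 - <<'E'
from h import *
import pickle; st=pickle.load(open("st2.pkl","rb")); y,t=pickle.load(open("enc.pkl","rb"))
obs=[((81.3,321.3),101,(50,-18)),((81.3,364.7),101,(50,-44)),((260.7,317.3),101,(-65,-18)),((200,234.7),120,(-20,32))]
W=[ray("wrist",rc,z,st) for rc,z,_ in obs]; L=[l for *_,l in obs]
y2,t2,e=fit(L,W); print(np.degrees(y2),t2,e)
c,s=np.cos(y),np.sin(y)
for w,l in zip(W,L): print(l,np.array([[c,s],[-s,c]])@(w[:2]-t))
print(manip.find_in("push_tab","wrist")[:1],proj("wrist",enc(y,t,np.array([-20,32,120])),st))
E
```

```text
-15.936070451945932 [557.09222674  87.24228297] [0.6584325  1.30924582 1.08375425 0.70921363]
(50, -18) [ 47.77482457 -17.42042564]
(50, -44) [ 47.45256066 -42.43947962]
(-65, -18) [-65.54632883 -17.8675015 ]
(-20, 32) [-21.11018285  32.2145502 ]
[{'centre': [127.0, 309.5], 'score': 0.75}] [np.float64(198.21984680320827), np.float64(234.98777984110487)]
```

Call:
step_arm(commands=[0.012,0,0.0017,0,0,0,0.0505,0.012,0,0.0017,0,0,0,0.0505,0.012,0,0.0016,0,0,0,0.0505,0.006,0,0.0008,0,0,0,0.0505,0,0,0,0,0,0,0.0505])

```text
clock: 5.32
eef_pos: [516.8, 98.8, 107.6]
eef_rot: [-3.134, 1.431, 1.295]
wrist_force: [-0.1, 0.4, 0.8]
finger_gap: 50.5
```

Call:
step_arm(commands=[0.002,0,0.0003,0,0,0,0.0505,0,0,0,0,0,0,0.0505])

```text
clock: 5.58
eef_pos: [517.0, 98.8, 106.2]
eef_rot: [3.141, 1.431, 1.287]
wrist_force: [-0.0, 0.3, -0.6]
finger_gap: 50.5
```

Call:
step_arm(commands=[0.002,0,0.0003,0,0,0,0.0505,0,0,0,0,0,0,0.0505])

```text
clock: 5.82
eef_pos: [517.1, 98.8, 104.2]
eef_rot: [3.139, 1.431, 1.286]
wrist_force: [0.8, 0.7, 2.9]
finger_gap: 50.6
```

Call:
step_arm(commands=[0.002,0,0.0003,0,0,0,0.0505,0,0,0,0,0,0,0.0505])

```text
clock: 6.08
eef_pos: [517.1, 98.8, 102.1]
eef_rot: [3.14, 1.431, 1.286]
wrist_force: [0.8, 0.3, 4.3]
finger_gap: 50.4
```

Call:
step_arm(commands=[0.002,0,0.0003,0,0,0,0.0505,0.002,0,0.0003,0,0,0,0.0505,0.001,0,0.0001,0,0,0,0.0505,0,0,0,0,0,0,0.0505])

```text
clock: 6.58
eef_pos: [517.1, 98.8, 97.0]
eef_rot: [3.14, 1.431, 1.286]
wrist_force: [0.5, 0.1, 6.8]
finger_gap: 50.3
```

Call:
step_arm(commands=[0.001,0,0.0001,0,0,0,0.0505,0.001,0,0.0002,0,0,0,0.0505,0,0,0,0,0,0,0.0505,0,0,0,0,0,0,0.0505])

```text
clock: 7.08
eef_pos: [517.1, 98.8, 95.2]
eef_rot: [3.139, 1.431, 1.286]
wrist_force: [-0.1, 0.3, 7.0]
finger_gap: 50.3
```

```bash
python3 - <<'E'
from h import *
st=manip.read_state(); print(st["eef_pos"],st["wrist_force"])
save("wrist","w3"); save("side","s3")
w=cv2.imread("pics/w3.png")[60:360,120:440]; s=cv2.imread("pics/s3.png")[170:290,180:340]
cv2.imwrite("pics/c3.png",np.hstack([cv2.resize(w,(400,375)),cv2.copyMakeBorder(cv2.resize(s,(400,300)),0,75,0,0,0)]))
E
```

```text
[517.12829021  98.79575889  95.15918737] [-0.05004936  0.29665386  7.02446546]
```

View pics/c3.png

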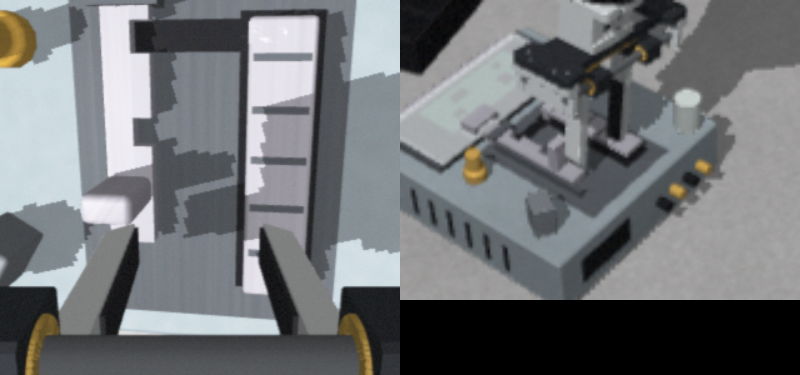

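The catch arm has gone down in its slot, and the left finger sits just behind the tab with the right one on the bar. Now I'll slide along the closing direction.

Call:
step_arm(commands=[0.001,0,0.0001,0,0,0,0.0505,0,0.003,0,0,0,0,0.0505,0,0.003,0,0,0,0,0.0505,0,0.003,0,0,0,0,0.0505,0,0,0,0,0,0,0.0505])

```text
clock: 7.8
eef_pos: [524.8, 96.5, 93.7]
eef_rot: [-3.124, 1.431, 1.305]
wrist_force: [-4.7, 1.5, 7.8]
finger_gap: 50.1
```

Call:
step_arm(commands=[0,0.003,0,0,0,0,0.0505,0,0.003,0,0,0,0,0.0505,0,0.003,0,0,0,0,0.0505])

```text
clock: 8.18
eef_pos: [533.1, 94.1, 93.7]
eef_rot: [-3.118, 1.431, 1.311]
wrist_force: [-7.8, 2.5, 9.0]
finger_gap: 50.4
```

Call:
step_arm(commands=[0,0.004,0,0,0,0,0.0505,0,0.004,0,0,0,0,0.0505,0,0.004,0,0,0,0,0.0505,0,0,0,0,0,0,0.0505])

```text
clock: 8.68
eef_pos: [545.1, 90.7, 93.7]
eef_rot: [-3.125, 1.431, 1.304]
wrist_force: [-4.9, 2.3, 8.5]
finger_gap: 50.5
```

Call:
step_arm(commands=[0,0.004,0,0,0,0,0.0505,0,0.004,0,0,0,0,0.0505,0,0.004,0,0,0,0,0.0505,0,0.002,0,0,0,0,0.0505])

```text
clock: 9.18
eef_pos: [558.2, 86.9, 93.6]
eef_rot: [-3.119, 1.431, 1.311]
wrist_force: [-9.1, 1.8, 9.2]
finger_gap: 50.5
```

Call:
step_arm(commands=[0,0.001,0,0,0,0,0.0505,0,0.001,0,0,0,0,0.0505,0,0,0,0,0,0,0.0505])

```text
clock: 9.55
eef_pos: [560.1, 86.3, 93.6]
eef_rot: [-3.121, 1.431, 1.309]
wrist_force: [-7.3, 2.4, 8.3]
finger_gap: 50.6
```

Call:
step_arm(commands=[0,0.001,0,0,0,0,0.0505,0,0,0,0,0,0,0.0505])

```text
clock: 9.8
eef_pos: [561.0, 86.1, 93.7]
eef_rot: [-3.12, 1.431, 1.31]
wrist_force: [-8.0, 1.8, 8.1]
finger_gap: 50.5
```

Call:
step_arm(commands=[0,0.001,0,0,0,0,0.0505,0,0.001,0,0,0,0,0.0505,0,0,0,0,0,0,0.0505])

```text
clock: 10.18
eef_pos: [561.3, 86.0, 93.7]
eef_rot: [-3.091, 1.432, 1.34]
wrist_force: [-21.8, 2.8, 18.1]
finger_gap: 50.5
```

Call:
step_arm(commands=[0,0.001,0,0,0,0,0.0505,0,0,0,0,0,0,0.0505])

```text
clock: 10.42
eef_pos: [561.5, 86.0, 93.6]
eef_rot: [-3.076, 1.432, 1.355]
wrist_force: [-29.7, 4.1, 21.8]
finger_gap: 50.4
```

Call:
step_arm(commands=[0,0.001,0,0,0,0,0.0505,0,0,0,0,0,0,0.0505])

```text
clock: 10.68
eef_pos: [561.6, 86.0, 93.6]
eef_rot: [-3.062, 1.432, 1.37]
wrist_force: [-36.6, 4.5, 26.5]
finger_gap: 50.9
```

Force rises sharply: the bolt is at a stop. I'll ease off, then check before letting the catch up.

Call:
step_arm(commands=[0,-0.0025,0,0,0,0,0.0505,0,0,0,0,0,0,0.0505])

```text
clock: 10.92
eef_pos: [561.4, 86.0, 93.7]
eef_rot: [-3.103, 1.432, 1.328]
wrist_force: [-16.5, 2.5, 13.6]
finger_gap: 50.6
```

```bash
python3 - <<'E'
from h import *
import pickle; y,t=np.radians(-16),np.array([557.3,87])
st=manip.read_state(); print(st["eef_pos"],st["wrist_force"])
for x in (-20,20): print(proj("wrist",enc(y,t,np.array([x,32,120])),st))
save("wrist","w4"); save("side","s4")
w=cv2.imread("pics/w4.png")[60:360,120:440]; s=cv2.imread("pics/s4.png")[170:290,180:340]
cv2.imwrite("pics/c4.png",np.hstack([cv2.resize(w,(400,375)),cv2.copyMakeBorder(cv2.resize(s,(400,300)),0,75,0,0,0)]))
E
```

```text
[561.35040421  86.00132146  93.65653614] [-16.50123731   2.53955314  13.62634635]
[np.float64(319.630745268235), np.float64(207.6915592186719)]
[np.float64(242.06223500502492), np.float64(203.11549306231882)]
```

View pics/c4.png

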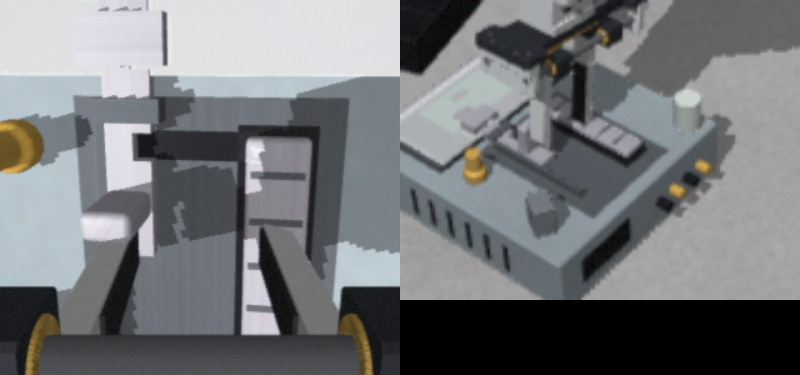

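The bolt end now shows beyond the keeper. The tab top at about (240, 212) matches the predicted home position (242, 203), and the catch arm lines up with the second notch. Now I'll release straight up with a light push remaining.

Call:
step_arm(commands=[0,-0.0015,0,0,0,0,0.0505,-0.004,0,-0.0006,0,0,0,0.0505,-0.004,0,-0.0006,0,0,0,0.0505,-0.004,0,-0.0006,0,0,0,0.0505,-0.006,0,-0.0008,0,0,0,0.0505])

```text
clock: 11.65
eef_pos: [561.2, 85.8, 111.4]
eef_rot: [-3.121, 1.432, 1.309]
wrist_force: [-4.5, 1.6, -3.9]
finger_gap: 50.4
```

Call:
step_arm(commands=[0,-0.002,0,0,0,0,0.0505,0,-0.002,0,0,0,0,0.0505,-0.02,0,-0.0028,0,0,0,0.0505,-0.03,0,-0.004,0,0,0,0.0505,-0.03,0,-0.004,0,0,0,0.0505])

```text
clock: 12.28
eef_pos: [558.3, 86.4, 194.0]
eef_rot: [3.136, 1.431, 1.282]
wrist_force: [0.1, 0.4, -0.5]
finger_gap: 50.7
```

Call:
step_arm(commands=[-0.03,0,-0.004,0,0,0,0.0505,0,-0.03,0,0,0,0,0.0505,0,-0.03,0,0,0,0,0.0505,0,0,0,0,0,0,0.0505])

```text
clock: 12.78
eef_pos: [499.8, 103.4, 223.8]
eef_rot: [3.132, 1.431, 1.279]
wrist_force: [-0.1, 0.2, 0.8]
finger_gap: 50.5
```

```bash
python3 - <<'E'
from h import *
y,t=np.radians(-16),np.array([557.3,87])
st=manip.read_state(); print(st["eef_pos"],st["wrist_force"])
for p in ((-20,32,120),(20,32,120),(50,-31,101),(50,-31,89)): print(p,proj("wrist",enc(y,t,np.array(p)),st))
save("wrist","w5")
w=cv2.imread("pics/w5.png")[0:280,120:440]; cv2.imwrite("pics/c5.png",cv2.resize(w,None,fx=2,fy=2))
E
```

```text
[499.79313997 103.35419095 223.8176915 ] [-0.06233665  0.18934513  0.80525681]
(-20, 32, 120) [np.float64(157.00116279892788), np.float64(257.4568633034316)]
(20, 32, 120) [np.float64(104.0192650860247), np.float64(256.5306986458132)]
(50, -31, 101) [np.float64(63.24286969240262), np.float64(341.82251196410016)]
(50, -31, 89) [np.float64(65.25182361219508), np.float64(341.44449915705445)]
```

View pics/c5.png

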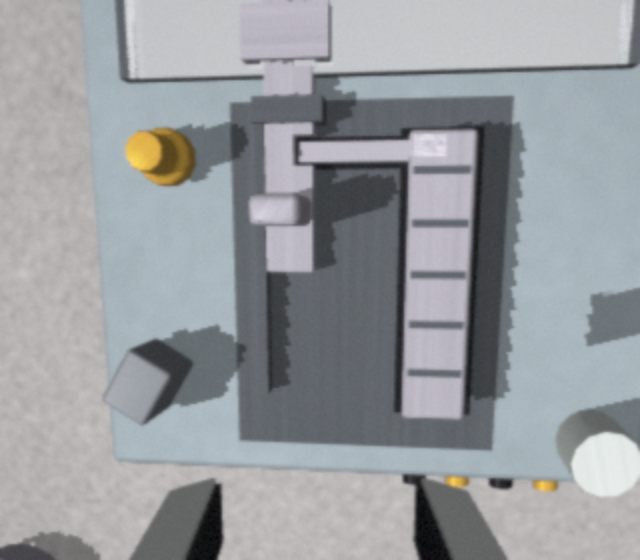

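The bolt is home: the tab at (105, 258) matches the predicted (104, 257). The catch arm is up and bright in the second notch, and the canister, relay and standoff are standing.

```bash
python3 -c "
from cell import manip
print(manip.sign_off())"
```

```text
the job is handed in; nothing more can be done
None
```

The cover is bolted and the job is handed in, at about 13 s of the 48 s allowed; sign-off gave no verdict.

- **What I did:** I tilted the gripper 8° so the tab finger stayed clear of the mechanism. One finger pressed the catch down about 10 mm, by my estimate from arm position and spring force, and held it there. The other finger pushed the bolt to its stop. I then eased off, lifted straight up and backed away.
- **Bolt:** in the last wrist picture the tab is within about 1 pixel of its predicted home position.
- **Catch:** its arm is up in the second notch.
- **Arm and bystanders:** nothing is touching the arm, with under 1 N at the wrist. The canister, relay and standoff are standing. The mug, tin, screwdriver and flux were not looked at again, and the arm only passed well above the mug.
- **Force:** while I felt for the bolt's stop, the wrist reading rose briefly to about 37 N sideways and 26 N vertical, about 45 N combined. That is higher than needed, but below the 60 N limit.
- **Disagreement:** the first pose from the overhead view was about 5 mm off the close-up one, so I used the close-up one.

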